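# Find the empty filter bay with a feeler gauge and lock it out

### The arm

A 6-joint arm with a two-finger parallel gripper is mounted at the origin on a cart in front of the work surface, level with it; the furniture and walls round the work are solid. World frame = base frame: x ahead of the robot, y to its left, z up, the work surface at z = 0. Lengths are in m, angles in rad, forces in N, time in s.
With the tool pointing down it reaches from about 0.425 to 0.95 m from the base axis. Payload 3.5 kg.
Tool frame: the origin (TCP) lies on the centre line of the jaws, within the pads' length; the fingertips stand 17 mm ahead of it and the grasp point (between the pads) lies 2 mm behind it; z points along the fingers, y is the line along which they close (so a half turn about z gives the same grasp; the last joint's range is limited). The gripper opens to 85 mm and grips with 20 to 120 N. Pads are 22 mm wide; open, the fingers measure 114 mm over their backs; the gripper's body (76 mm by 85 mm) begins 54 mm behind the grasp point. The pads swing forward as they close: fully open they stand 13 mm farther back than shut.
Start: joints at [-1.422, 0.286, 1.577, -0, 1.279, -0.15], TCP at [0.199, -0.645, 0.248] pointing down, gripper open.
Joint ranges: [-2.77, 2.77], [-0.9, 2.22], [0.21, 2.48], [-1.53, 4.67], [0.24, 2.81], [-2.84, 2.84]. Speed limits (rad/s): [2.79, 2.79, 3.14, 3.14, 3.14, 3.14].

### API

Orientations are given as a unit quaternion [x, y, z, w].
In Python, from plant import ctrl gives the robot as it stands. The module is installed in compiled form; this text tells all that it offers.
- The arm moves only by the tool drive_tool, never from a script. Its argument "moves" is a list of rows, each a list of 3 entries, a list of its own where there are three numbers: the turn, a rotation vector about the tool's x, y, z in rad, then the shift along the tool's x, y, z in m, then the finger opening in m, from 0 to 0.0854. A call has 1 to 5 rows; each row shifts and turns the commanded pose from where the row before left it, along the tool's axes as they then stand; what a row does not reach is not made up. A row lasts 1/8 s, in which the tool goes at most 62.5 mm and 10.7 degrees, less where a joint would pass 70% of its speed; a pose out of reach is approached as far as the arm can. A call with a gripper value outside its range is refused whole. The fingers move at their own pace and stop on an object; "grip_force" is the grip in N (left out, the last holds). Time passes only in rows, so rows that do not move let the fingers close. It gives the time, the measured TCP pose, the force, the opening and the grip force at its end, in the units of the state.
- ctrl.get_state(): the state, without advancing time (a new reading comes with each control period).
- ctrl.read_camera(name): name is "side" or "top" or "wrist"; returns a dict with "image" (480x640x3 uint8, red, green, blue), "fx", "fy", "cx", "cy" (pixels), "R" (3x3) and "t" (3): a world point X has camera coordinates R X + t. Camera axes: x right, y down, z forward; pixel columns grow to the right and rows downward; lengths in m; the calibration is good to about 2 mm. A picture is of the moment at which its call begins. There is no depth.
- ctrl.sign_off(): hands the job in; it is judged then, once.
The state is a dict: "time": time; "qpos": joint angles; "dq": joint speeds; "joint_efforts": joint torques, N m; "eef_pos": TCP position; "tcp_rot": TCP orientation; "contact_force": force on the tool from outside, world axes, zero at the start; "wrist_torque": the same for the moment, N m; "opening": opening from 0.0 (shut) to 1.0 (fully open); "finger_force": force on a finger pad.
Only numpy, scipy, OpenCV 4.12 (cv2) and the standard library are available. Lean on these libraries where they do the work, as an engineer would, in place of code of your own. Each camera call takes 0.05 s, during which the arm holds its last target. There are 200 camera calls.

### The job

One of the three bays of the water-filter bank has no cartridge in it. Find it by sliding the yellow-handled feeler gauge into the slits: it jams a little way in where a cartridge sits and goes all the way in at the empty bay. Leave the gauge pushed fully home in the empty bay, then swing that bay's orange hook right down into its catch; leave the other two hooks standing open and do not disturb the tumbler, tin, cup or jar.

Things in the scene. Friction and masses are not known exactly. Their poses are not given: they have to be found in the camera images.
- filter_bank: grey water-filter bank, fixed to the table: a low housing 110 mm deep (x), 340 mm wide (y), 70 mm tall, with three bays side by side 110 mm apart. Origin: centre of its underside; its x axis points into the slits, away from the robot, z up. One bay is empty, the other two hold a cartridge that cannot be seen from outside: there the blade stops about 22 mm behind the mouth; in the empty bay it goes in all the way. Which bay is empty is not known beforehand
- feeler: loose feeler gauge, 110 g, lying flat: a yellow handle 60 mm long (x), 20 mm wide (y), 34 mm tall, and a flat steel blade 70 mm long, 36 mm wide (y), 4 mm thick, that continues along +x from the handle's bottom edge (blade underside flush with the handle's underside). Origin: centre of the handle's underside, x towards the blade tip, z up. The handle is grasped across its 20 mm width
- feeler_tip (a point): middle of the blade's far edge, 100 mm ahead of the feeler's origin and 2 mm above its underside
- slit_1 (a point): centre of the mouth of the left (+y in the bank's frame) bay's slit, in the black bezel on the front face, 37.5 mm above the table; axes as the bank's, x straight into the slit. The slit is level, 50 mm wide and 7 mm high; its mouth flares to about 15 mm high over the first 8 mm. The bezel stands 8 mm proud of the housing. With the gauge fully in, the handle's front meets the bezel and the tip is 70 mm behind this point
- slit_2 (a point): centre of the mouth of the middle bay's slit, in the black bezel on the front face, 37.5 mm above the table; axes as the bank's, x straight into the slit. The slit is level, 50 mm wide and 7 mm high; its mouth flares to about 15 mm high over the first 8 mm. The bezel stands 8 mm proud of the housing. With the gauge fully in, the handle's front meets the bezel and the tip is 70 mm behind this point
- slit_3 (a point): centre of the mouth of the right (-y) bay's slit, in the black bezel on the front face, 37.5 mm above the table; axes as the bank's, x straight into the slit. The slit is level, 50 mm wide and 7 mm high; its mouth flares to about 15 mm high over the first 8 mm. The bezel stands 8 mm proud of the housing. With the gauge fully in, the handle's front meets the bezel and the tip is 70 mm behind this point
- hook_1 (a joint): angle of the orange lockout hook on top of the left (+y in the bank's frame) bay, rad: 0 = closed, lying level to the right in its catch, its stop; 1.57 = upright; it stands open at 1.75 to 2.1, leaning to the left. Stiff hinge (0.05 N m): it stays where it is left and has to be pushed all the way down
- hook_1_hinge (a point): hinge pin of that hook, 8 mm above the housing's top, 30 mm to the left (+y) of the slit's centre line and 48 mm behind its mouth; the pin runs along the bank's x. The hook is a bar 60 mm long, 16 mm wide (x), 5 mm thick; it swings over to the bank's -y side
- hook_1_tip (a point): free end of that hook, 60 mm from the pin
- hook_2 (a joint): angle of the orange lockout hook on top of the middle bay, rad: 0 = closed, lying level to the right in its catch, its stop; 1.57 = upright; it stands open at 1.75 to 2.1, leaning to the left. Stiff hinge (0.05 N m): it stays where it is left and has to be pushed all the way down
- hook_2_hinge (a point): hinge pin of that hook, 8 mm above the housing's top, 30 mm to the left (+y) of the slit's centre line and 48 mm behind its mouth; the pin runs along the bank's x. The hook is a bar 60 mm long, 16 mm wide (x), 5 mm thick; it swings over to the bank's -y side
- hook_2_tip (a point): free end of that hook, 60 mm from the pin
- hook_3 (a joint): angle of the orange lockout hook on top of the right (-y) bay, rad: 0 = closed, lying level to the right in its catch, its stop; 1.57 = upright; it stands open at 1.75 to 2.1, leaning to the left. Stiff hinge (0.05 N m): it stays where it is left and has to be pushed all the way down
- hook_3_hinge (a point): hinge pin of that hook, 8 mm above the housing's top, 30 mm to the left (+y) of the slit's centre line and 48 mm behind its mouth; the pin runs along the bank's x. The hook is a bar 60 mm long, 16 mm wide (x), 5 mm thick; it swings over to the bank's -y side
- hook_3_tip (a point): free end of that hook, 60 mm from the pin
- small_tumbler: clear ribbed plastic tumbler upside down, 73 mm wide, 98 mm tall; bystander at the left. Origin: centre of its underside
- tea_tin: green tea tin, 68 mm wide, 105 mm tall; bystander at the left. Origin: centre of its underside
- blue_cup: small blue-grey ceramic cup, 54 mm wide, 46 mm tall; bystander at the front right. Origin: centre of its underside
- spice_jar: spice jar with black cap, 45 mm wide, 105 mm tall; bystander at the far right. Origin: centre of its underside

How it is judged:
On the way, in this order (a step that is already met when the one before it is completed fails the run):
1. the feeler blade is fully inside one slit (tip more than 60 mm behind the mouth) (((x of feeler_tip in the frame of slit_1 above 0.06 m and y of feeler_tip in the frame of slit_1 between -0.015 and 0.015 m and z of feeler_tip in the frame of slit_1 between -0.006 and 0.006 m) or (x of feeler_tip in the frame of slit_2 above 0.06 m and y of feeler_tip in the frame of slit_2 between -0.015 and 0.015 m and z of feeler_tip in the frame of slit_2 between -0.006 and 0.006 m) or (x of feeler_tip in the frame of slit_3 above 0.06 m and y of feeler_tip in the frame of slit_3 between -0.015 and 0.015 m and z of feeler_tip in the frame of slit_3 between -0.006 and 0.006 m))), for 0.2 s.
2. with the gauge in it, that bay's hook is down in its catch (((x of feeler_tip in the frame of slit_1 above 0.06 m and y of feeler_tip in the frame of slit_1 between -0.015 and 0.015 m and z of feeler_tip in the frame of slit_1 between -0.006 and 0.006 m and value of joint hook_1 below 0.08 rad and value of joint each of hook_2, hook_3 above 1.3 rad) or (x of feeler_tip in the frame of slit_2 above 0.06 m and y of feeler_tip in the frame of slit_2 between -0.015 and 0.015 m and z of feeler_tip in the frame of slit_2 between -0.006 and 0.006 m and value of joint hook_2 below 0.08 rad and value of joint each of hook_1, hook_3 above 1.3 rad) or (x of feeler_tip in the frame of slit_3 above 0.06 m and y of feeler_tip in the frame of slit_3 between -0.015 and 0.015 m and z of feeler_tip in the frame of slit_3 between -0.006 and 0.006 m and value of joint hook_3 below 0.08 rad and value of joint each of hook_1, hook_2 above 1.3 rad))), for 0.2 s.
At the end, for the whole second after the job is handed in: The gauge rests, released, in the empty bay's slit with its tip more than 60 mm behind the mouth, that bay's hook is closed (within 0.08 rad of its stop), and the other two hooks still stand open (over 1.3 rad) (((x of feeler_tip in the frame of slit_1 above 0.06 m and y of feeler_tip in the frame of slit_1 between -0.015 and 0.015 m and z of feeler_tip in the frame of slit_1 between -0.006 and 0.006 m and value of joint hook_1 below 0.08 rad and value of joint each of hook_2, hook_3 above 1.3 rad) or (x of feeler_tip in the frame of slit_2 above 0.06 m and y of feeler_tip in the frame of slit_2 between -0.015 and 0.015 m and z of feeler_tip in the frame of slit_2 between -0.006 and 0.006 m and value of joint hook_2 below 0.08 rad and value of joint each of hook_1, hook_3 above 1.3 rad) or (x of feeler_tip in the frame of slit_3 above 0.06 m and y of feeler_tip in the frame of slit_3 between -0.015 and 0.015 m and z of feeler_tip in the frame of slit_3 between -0.006 and 0.006 m and value of joint hook_3 below 0.08 rad and value of joint each of hook_1, hook_2 above 1.3 rad)) and linear speed of feeler below 0.02 m/s); the robot touches nothing.
It fails at once if the small tumbler is shifted by more than 30 mm or tipped (distance of small_tumbler from where it was at the start of the episode above 0.03 m or angle between small_tumbler's own z axis and vertical above 0.4 rad).
It fails at once if the tea tin is shifted by more than 30 mm or tipped (distance of tea_tin from where it was at the start of the episode above 0.03 m or angle between tea_tin's own z axis and vertical above 0.4 rad).
It fails at once if the blue cup is shifted by more than 30 mm or tipped (distance of blue_cup from where it was at the start of the episode above 0.03 m or angle between blue_cup's own z axis and vertical above 0.4 rad).
It fails at once if the spice jar is shifted by more than 30 mm or tipped (distance of spice_jar from where it was at the start of the episode above 0.03 m or angle between spice_jar's own z axis and vertical above 0.4 rad).
It also fails if it takes over 72 s, if anything falls off the work surface, if the arm or the gripper's body presses on something with over 40 N, if the wrist force passes 120 N, or if a joint passes its speed limit or range.

## Working session

There is one attempt and no reset: what is moved stays moved. The work goes in short steps, Python scripts to look and compute and a tool call to move; the robot and the scene stay as the last step left them, time stands still between calls to the robot, and variables do not carry over. Pictures are saved under pics/ and viewed, at most 10 in all, crops included, and the job is handed in when it is done.

Besides the shell and the picture viewer there is one more tool, called as name([rows], argument=value, ...), one row to a line, values as JSON. drive_tool: Moves the arm, as the interface text tells. Its arguments: {"type":"object","properties":{"moves":{"type":"array","items":{"type":"array"}},"grip_force":{"type":"number"}},"required":["moves"]}

```bash
mkdir -p pics
python3 - <<'E'
from plant import ctrl
import cv2,numpy as np,pickle
s=ctrl.get_state();print({k:np.round(v,3).tolist() for k,v in s.items()})
for n in("side","top"):
    c=ctrl.read_camera(n);cv2.imwrite(f"pics/{n}0.png",c["image"][:,:,::-1]);pickle.dump(c,open(n+"0.pkl","wb"))
    print(n,c["fx"],c["fy"],c["cx"],c["cy"],np.round(c["R"],3).tolist(),np.round(c["t"],3))
E
```

```text
{'time': 0.0, 'qpos': [-1.422, 0.287, 1.578, 0.0, 1.279, -0.15], 'dq': [-0.0, 0.0, -0.0, -0.0, -0.0, -0.001], 'joint_efforts': [0.001, -40.598, -29.262, -0.0, 0.006, -0.0], 'eef_pos': [0.199, -0.644, 0.247], 'tcp_rot': [0.989, 0.149, 0.0, -0.001], 'contact_force': [-0.246, 0.287, 0.085], 'wrist_torque': [-0.02, -0.009, 0.032], 'finger_force': 0.0, 'opening': 1.001}
side 483.673379206416 483.673379206416 319.673722998007 244.13657544025452 [[1.0, -0.008, 0.008], [0.0, -0.685, -0.728], [0.012, 0.728, -0.685]] [-0.604  0.101  1.11 ]
top 543.7114499066098 543.7114499066098 323.5896026338554 253.45613951383564 [[0.01, -1.0, -0.0], [-0.992, -0.01, -0.125], [0.125, 0.001, -0.992]] [0.1   0.609 1.112]
```

View pics/top0.png

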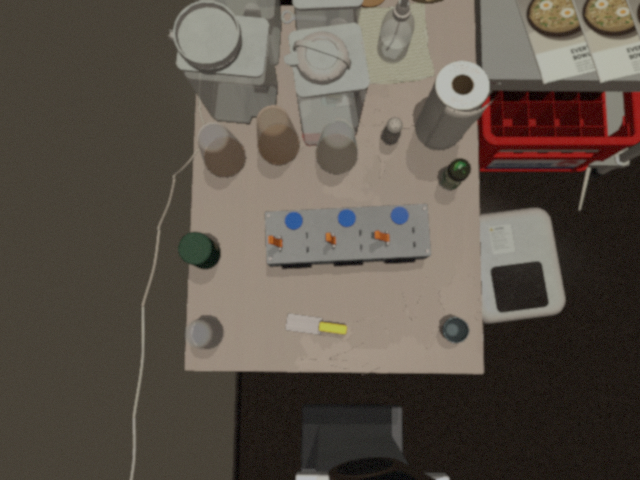

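View pics/side0.png

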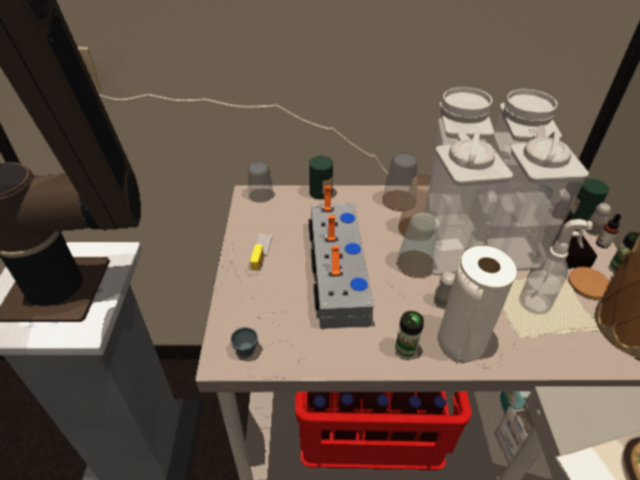

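The top view shows the bank at about (267–430, 206–265), with its bezels facing the robot. The gauge handle is at (333,328), with the blade pointing left (+y) to (288,322). I'll take an enlarged view for accuracy.

```bash
cat > h.py <<'E'
import numpy as np,cv2,pickle
from scipy.spatial.transform import Rotation as Ro
def ray(c,u,v,z):
    d=c["R"].T@np.array([(u-c["cx"])/c["fx"],(v-c["cy"])/c["fy"],1]); o=-c["R"].T@c["t"]
    return o+d*(z-o[2])/d[2]
def proj(c,X):
    p=c["R"]@np.array(X)+c["t"]; return np.array([c["fx"]*p[0]/p[2]+c["cx"],c["fy"]*p[1]/p[2]+c["cy"]])
E
python3 - <<'E'
from h import *
c=pickle.load(open("top0.pkl","rb"));im=c["image"]
h=cv2.cvtColor(im,cv2.COLOR_RGB2HSV)
for n,lo,hi in(("yel",(22,120,80),(35,255,255)),("or",(3,150,80),(16,255,255))):
    m=cv2.inRange(h,lo,hi); m[:190]=0;m[345:]=0;m[:,:255]=0;m[:,440:]=0
    k,l,st,ce=cv2.connectedComponentsWithStats(m)
    for i in range(1,k):
        if st[i,4]>15:
            r=cv2.minAreaRect(np.argwhere(l==i)[:,::-1].astype(np.float32)); print(n,ce[i],st[i],r)
cv2.imwrite("pics/crop.png",cv2.resize(im[195:340,260:440,::-1],None,fx=4,fy=4,interpolation=cv2.INTER_CUBIC))
E
```

```text
yel [332.46718147 327.43243243] [319 322  28  12 259] ((332.5174865722656, 327.3689880371094), (27.159643173217773, 9.714033126831055), 7.594643592834473)
or [381.25531915 235.92553191] [375 231  14  10  94] ((381.47064208984375, 235.61767578125), (14.309601783752441, 7.276068687438965), 14.03624439239502)
or [330.01538462 238.32307692] [326 233   9  11  65] ((330.15386962890625, 238.26922607421875), (11.648704528808594, 6.37905216217041), 33.6900634765625)
or [274.71428571 241.02380952] [269 236  13  11  84] ((274.96551513671875, 241.08619689941406), (14.112845420837402, 6.4993367195129395), 21.801410675048828)
```

View pics/crop.png

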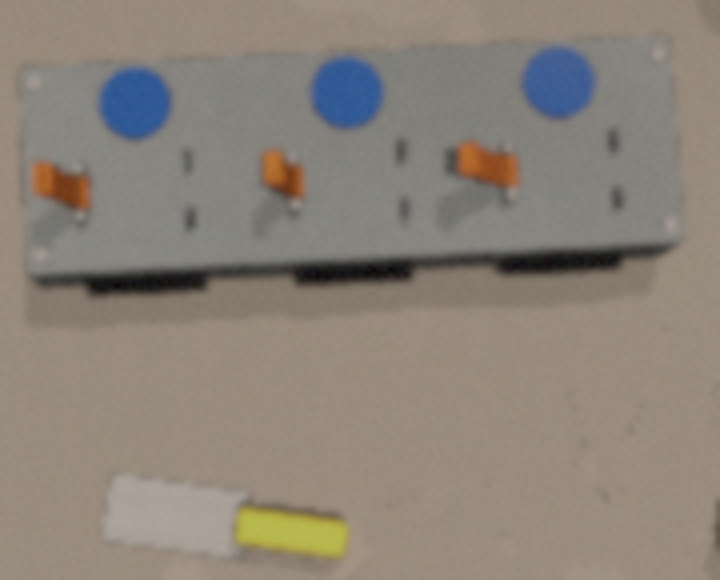

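The crop shows the bank's top corners at crop pixels (24,66), (671,38), (681,243) and (32,275). The bezels are under the front edge. The handle's top corners are at (240,507), (349,521), (344,556) and (236,544), and the blade tip corners at (113,475) and (104,540).

Run:
```python
from h import *
from scipy.optimize import least_squares as LS
c=pickle.load(open("top0.pkl","rb")); s=pickle.load(open("side0.pkl","rb"))
o=lambda p:((p[0]+.5)/4-.5+260,(p[1]+.5)/4-.5+195)
def fit(mod,pix,x0):
    def f(p):
        R=Ro.from_euler('z',p[2]).as_matrix()
        return np.concatenate([proj(c,R@np.array(m)+[p[0],p[1],0])-o(q) for m,q in zip(mod,pix)])
    r=LS(f,x0); print(np.round(r.x,4),"res",np.round(r.fun,2)); return r.x
b=fit([(.055,.17,.07),(.055,-.17,.07),(-.055,-.17,.07),(-.055,.17,.07)],[(24,66),(671,38),(681,243),(32,275)],[.6,0,0])
f=fit([(.03,.01,.034),(-.03,.01,.034),(-.03,-.01,.034),(.03,-.01,.034),(.1,.018,.004),(.1,-.018,.004)],
 [(236,544),(344,556),(349,521),(240,507),(104,540),(113,475)][:0]or[(240,507)[:],(0,0)][:0] or [(236,544),(344,556),(349,521),(240,507),(104,540),(113,475)],[.4,0,-1.6])
f=fit([(.03,-.01,.034),(-.03,-.01,.034),(-.03,.01,.034),(.03,.01,.034),(.1,-.018,.004),(.1,.018,.004)],
 [(240,507),(349,521),(344,556),(236,544),(113,475),(104,540)],[.4,0,1.6])
R=Ro.from_euler('z',b[2]).as_matrix()
for i in range(3):
    print("slit",i+1,np.round(R@[-.063,.11-.11*i,.0375]+[b[0],b[1],0],4),"hinge",np.round(R@[-.015,.14-.11*i,.078]+[b[0],b[1],0],4), 'side px slit',proj(s,R@[-.063,.11-.11*i,.0375]+[b[0],b[1],0]),'top px hinge',proj(c,R@[-.015,.14-.11*i,.078]+[b[0],b[1],0]))
print("side px feeler",proj(s,[f[0],f[1],.034]))
m=cv2.inRange(cv2.cvtColor(s["image"],cv2.COLOR_RGB2HSV),(22,120,80),(35,255,255));m[:,:230]=0;m[300:]=0;m[:,290:]=0
print(np.argwhere(m).mean(0)[::-1])
for p,z,n in (((384,0),0,''),):pass
im=s["image"][190:330,200:380,::-1]
cv2.imwrite("pics/scrop.png",cv2.resize(im,None,fx=4,fy=4,interpolation=cv2.INTER_CUBIC))
```

```text
[0.6466 0.0568 0.0562] res [-1.07 -0.23  0.58 -0.62  1.82  0.58 -1.33  0.15]
[0.4529 0.0853 1.4541] res [-0.63 -0.06  0.93  0.62  0.84 -0.23 -0.4  -0.39 -0.39  0.28 -0.38 -0.25]
[0.4529 0.0853 1.4541] res [-0.4  -0.39  0.84 -0.23  0.93  0.62 -0.63 -0.06 -0.38 -0.25 -0.39  0.28]
slit 1 [0.5775 0.1631 0.0375] hinge [0.6237 0.1958 0.078 ] side px slit [308.63559007 229.05727731] top px hinge [279.90002467 243.01830773]
slit 2 [0.5837 0.0533 0.0375] hinge [0.6299 0.086  0.078 ] side px slit [310.89013315 260.21015321] top px hinge [333.59852964 240.57100706]
slit 3 [ 0.5899 -0.0565  0.0375] hinge [ 0.6361 -0.0239  0.078 ] side px slit [313.48788901 296.10548238] top px hinge [387.23829429 238.12638347]
side px feeler [256.14269727 251.7448103 ]
[255.97 255.76]
```

View pics/scrop.png

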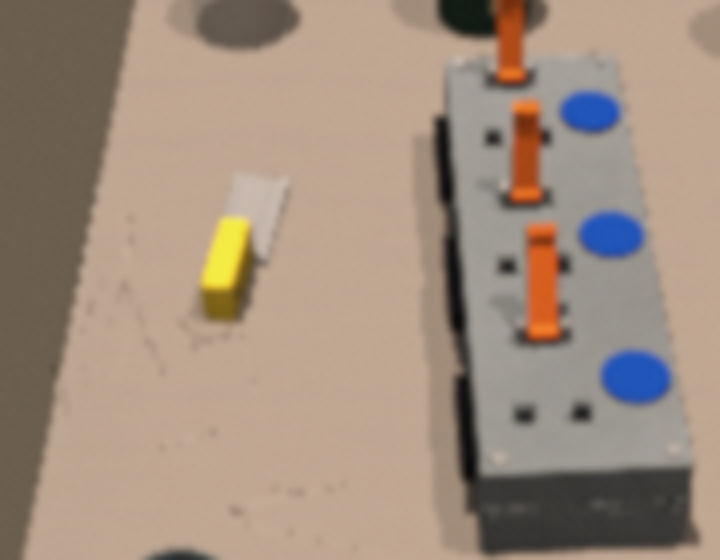

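The scene agrees with the fit in both views, and the hinge pixels match to within 1–2 px. I'll start towards the gauge.

drive_tool([
  [[0,0,0],[0.0465,-0.037,0],0.0854],
  [[0,0,0],[0.0465,-0.037,0],0.0854],
  [[0,0,0],[0.0465,-0.037,0],0.0854],
  [[0,0,0],[0.0465,-0.037,0],0.0854],
  [[0,0,0],[0.0465,-0.037,0],0.0854],
])

```text
time: 0.72
eef_pos: [0.3671, -0.3979, 0.2478]
tcp_rot: [0.989, 0.149, -0.0, -0.0]
contact_force: [0.6, -0.2, -0.2]
opening: 1.003
finger_force: 0.0
```

drive_tool([
  [[0,0,0],[0.0465,-0.037,0],0.0854],
  [[0,0,-0.165],[0,0,0],0.0854],
  [[0,0,-0.165],[0,0,0],0.0854],
  [[0,0,-0.165],[0,0,0],0.0854],
  [[0,0,-0.165],[0,0,0],0.0854],
])

```text
time: 1.35
eef_pos: [0.3999, -0.3504, 0.2478]
tcp_rot: [0.886, 0.464, -0.0, -0.001]
contact_force: [0.3, 0.8, -0.6]
opening: 1.001
finger_force: 0.0
```

drive_tool([
  [[0,0,-0.165],[0,0,0],0.0854],
  [[0,0,-0.165],[0,0,0],0.0854],
  [[0,0,-0.165],[0,0,0],0.0854],
])

```text
time: 1.72
eef_pos: [0.3998, -0.3505, 0.2477]
tcp_rot: [0.745, 0.667, 0.0, -0.001]
contact_force: [-0.0, -0.3, 0.3]
opening: 1.0
finger_force: 0.0
```

```bash
cat >> h.py <<'E'
def plan(p,yaw):
    from plant import ctrl
    s=ctrl.get_state(); R=Ro.from_quat(s["tcp_rot"])
    T=Ro.from_euler('z',yaw)*Ro.from_euler('x',np.pi)
    print("t",round(s["time"],2),"pos",np.round(s["eef_pos"],4),"yaw",round(float(np.arctan2(R.as_matrix()[1,0],R.as_matrix()[0,0])),4),"F",np.round(s["contact_force"],1),"open",round(s["opening"],3),"ff",s["finger_force"])
    print("shift",np.round(R.inv().apply(np.array(p)-s["eef_pos"]),4),"turn",np.round((R.inv()*T).as_rotvec(),4))
E
python3 -c "
from h import *
plan([.4529,.0853,.15],1.4541)"
```

```text
t 1.73 pos [ 0.3998 -0.3505  0.2477] yaw 1.4593 F [-0.  -0.3  0.3] open 1.0 ff 0.0
shift [0.4389 0.0044 0.0981] turn [-0.0008 -0.0008  0.0052]
```

drive_tool([
  [[0,0,0],[0.055,0.0005,0.012],0.0854],
  [[0,0,0],[0.055,0.0005,0.012],0.0854],
  [[0,0,0],[0.055,0.0005,0.012],0.0854],
  [[0,0,0],[0.055,0.0005,0.012],0.0854],
  [[0,0,0],[0.055,0.0005,0.012],0.0854],
])

```text
time: 2.35
eef_pos: [0.4343, -0.0762, 0.1878]
tcp_rot: [0.747, 0.664, 0.0, 0.0]
contact_force: [0.7, -0.4, -0.3]
opening: 1.002
finger_force: 0.0
```

drive_tool([
  [[0,0,0],[0.055,0.0005,0.012],0.0854],
  [[0,0,0],[0.055,0.0005,0.012],0.0854],
  [[0,0,0.005],[0.054,0.0005,0.012],0.0854],
  [[0,0,0],[0,0,0],0.0854],
])

```text
time: 2.85
eef_pos: [0.4538, 0.0878, 0.1508]
tcp_rot: [0.747, 0.665, -0.001, -0.001]
contact_force: [0.5, 0.2, 0.0]
opening: 1.002
finger_force: 0.0
```

Run:
```python
from h import *
from plant import ctrl
plan([.4529,.0853,.022],1.4541)
c=ctrl.read_camera("wrist");pickle.dump(c,open("w1.pkl","wb"));cv2.imwrite("pics/w1.png",c["image"][:,:,::-1])
R=Ro.from_euler('z',1.4541).as_matrix()
for p in [(.03,.01,.034),(-.03,.01,.034),(-.03,-.01,.034),(.03,-.01,.034),(.1,.018,.004),(.1,-.018,.004)]: print(np.round(proj(c,R@p+[.4529,.0853,0])))
```

```text
t 2.85 pos [0.4538 0.0878 0.1508] yaw 1.4547 F [0.5 0.2 0. ] open 1.002 ff 0.0
shift [-0.0026 -0.0002  0.1288] turn [-0.0033 -0.0001  0.0006]
[302. 202.]
[303. 292.]
[333. 292.]
[335. 202.]
[289.  81.]
[347.  81.]
```

View pics/w1.png

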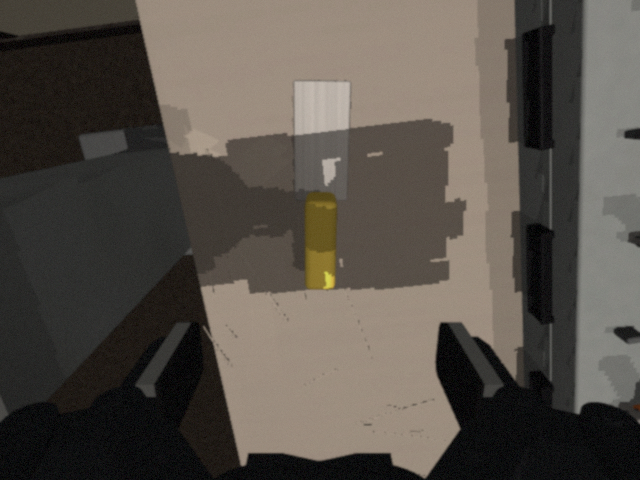

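The wrist view shows the handle at columns 306–337 and the blade at 294–351. That is about 2 mm off my prediction, towards the bank. I'll correct for it, descend and grasp.

drive_tool([
  [[0,0,0],[-0.001,0.002,0.05],0.0854],
  [[0,0,0],[-0.001,0,0.05],0.0854],
  [[0,0,0],[0,0,0.029],0.0854],
  [[0,0,0],[0,0,0],0.06],
  [[0,0,0],[0,0,0],0.03],
], grip_force=50)

```text
time: 3.52
eef_pos: [0.4582, 0.0817, 0.0247]
tcp_rot: [0.749, 0.662, 0.001, 0.001]
contact_force: [0.1, 0.1, 0.4]
opening: 0.604
finger_force: 0.0
```

drive_tool([
  [[0,0,0],[0,0,0],0.01],
  [[0,0,0],[0,0,0],0.01],
  [[0,0,0],[0,0,0],0.01],
  [[0,0,0],[0,0,0],0.01],
  [[0,0,0],[0,0,0],0.01],
])

```text
time: 4.15
eef_pos: [0.4582, 0.0824, 0.0251]
tcp_rot: [0.749, 0.663, 0.001, 0.001]
contact_force: [-1.3, -0.8, 6.1]
opening: 0.227
finger_force: 49.4
```

drive_tool([
  [[0,0,0],[0,0,-0.05],0.01],
  [[0,0,0],[0,0,-0.02],0.01],
  [[0,0,0],[0,0,0],0.01],
])

```text
time: 4.53
eef_pos: [0.4586, 0.0826, 0.0955]
tcp_rot: [0.749, 0.663, 0.002, 0.002]
contact_force: [-0.3, 0.4, -1.2]
opening: 0.225
finger_force: 49.6
```

Run:
```python
from h import *
from plant import ctrl
plan([.4,.0853,.092],.0562)
c=ctrl.read_camera("wrist");pickle.dump(c,open("w2.pkl","wb"));cv2.imwrite("pics/w2.png",c["image"][:,:,::-1])
s=ctrl.get_state();R=Ro.from_euler('z',1.4541).as_matrix()
for p in [(.03,.01,.012),(-.03,.01,.012),(-.03,-.01,.012),(.03,-.01,.012),(.1,.018,-.018),(.1,-.018,-.018)]: print(np.round(proj(c,R@p+s["eef_pos"]),1))
```

```text
t 4.53 pos [0.4586 0.0826 0.0955] yaw 1.4491 F [-0.3  0.4 -1.2] open 0.225 ff 49.560266733169556
shift [-0.0044 -0.0585  0.0032] turn [ 0.0042 -0.0041  1.3929]
[280.8 283.4]
[286.7 438.9]
[343.1 438.5]
[345.7 282.9]
[256.2  47.3]
[367.4  46.7]
```

View pics/w2.png

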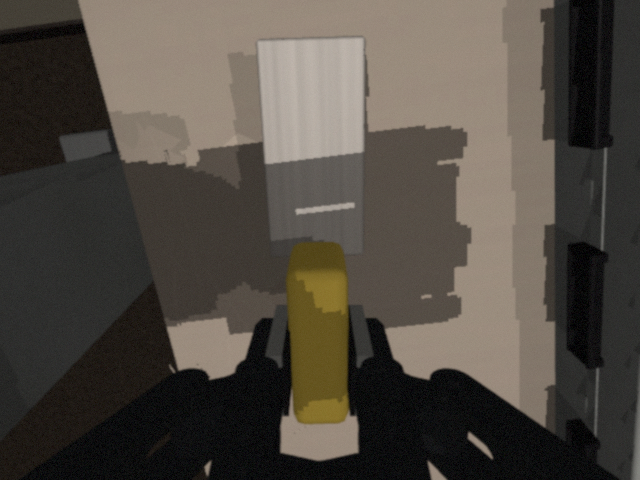

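Grasp is good: the gauge is level between the pads, with the tip about 103 mm ahead of the TCP. Next I'll turn it towards the bank and line it up with the middle slit.

drive_tool([
  [[0,0,0],[-0.0347,0.0117,0],0.01],
  [[0,0,0.175],[0,0,0],0.01],
  [[0,0,0.175],[0,0,0],0.01],
  [[0,0,0.175],[0,0,0],0.01],
  [[0,0,0.175],[0,0,0],0.01],
])

```text
time: 5.2
eef_pos: [0.4629, 0.0468, 0.0913]
tcp_rot: [0.932, 0.363, -0.002, -0.001]
contact_force: [-0.3, 0.7, -0.6]
opening: 0.224
finger_force: 49.5
```

drive_tool([
  [[0,0,0.175],[0,0,0],0.01],
  [[0,0,0.175],[0,0,0],0.01],
  [[0,0,0.175],[0,0,0],0.01],
  [[0,0,0.168],[0,0,0.02],0.01],
  [[0,0,0],[0,0,0],0.01],
])

```text
time: 5.82
eef_pos: [0.4617, 0.047, 0.0704]
tcp_rot: [1.0, 0.029, -0.004, -0.001]
contact_force: [-0.0, -0.1, -1.9]
opening: 0.228
finger_force: 49.5
```

Run:
```python
from h import *
from plant import ctrl
plan([.4659,.0467,.0605],.0562)
c=ctrl.read_camera("wrist");pickle.dump(c,open("w3.pkl","wb"));cv2.imwrite("pics/w3.png",c["image"][:,:,::-1])
b=[.6466,.0568,0];R=Ro.from_euler('z',.0562).as_matrix()
for y in (.11,0,-.11):print("bezel slit",np.round(proj(c,R@[-.063,y,.0375]+b)), 'hinge',np.round(proj(c,R@[-.015,y+.03,.078]+b)))
print("housing front top edge",np.round(proj(c,R@[-.055,.05,.07]+b)),np.round(proj(c,R@[-.055,-.05,.07]+b)))
s=ctrl.get_state();T=Ro.from_quat(s["tcp_rot"])
for y in(.018,-.018):print("tip",np.round(proj(c,T.apply([.103,y,.021])+s["eef_pos"])))
```

```text
t 5.83 pos [0.4617 0.047  0.0704] yaw 0.0577 F [-0.  -0.1 -1.9] open 0.228 ff 49.46048676967621
shift [0.0043 0.0005 0.0099] turn [-0.0013  0.007   0.0015]
bezel slit [ -7. -21.] hinge [-364. -350.]
bezel slit [321. -20.] hinge [ 175. -351.]
bezel slit [649. -20.] hinge [ 715. -351.]
housing front top edge [124. -94.] [518. -94.]
tip [375.  34.]
tip [263.  34.]
```

View pics/w3.png

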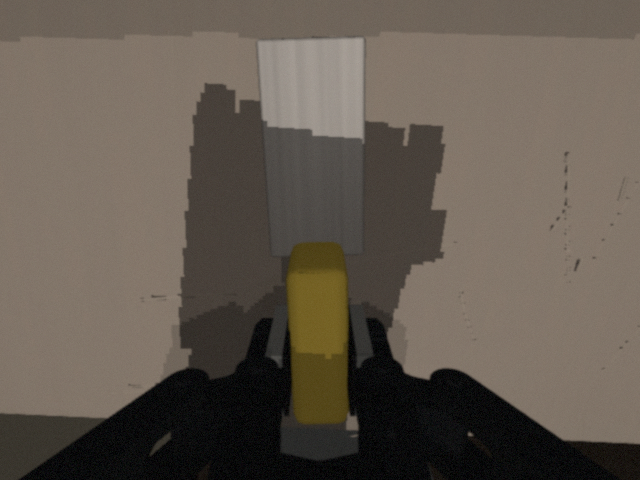

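drive_tool([
  [[0,0.007,0],[0.0043,0.0025,0.01],0.01],
  [[0,0,0],[0,0,0],0.01],
  [[0,0,0],[0.01,0,0],0.01],
  [[0,0,0],[0.01,0,0],0.01],
  [[0,0,0],[0,0,0],0.01],
], grip_force=80)

```text
time: 6.5
eef_pos: [0.489, 0.0456, 0.0631]
tcp_rot: [1.0, 0.028, 0.003, -0.0]
contact_force: [0.4, -0.4, -2.5]
opening: 0.215
finger_force: 80.5
```

Run:
```python
from h import *
from plant import ctrl
plan([.5,.0467,.0605],.0562)
a=ctrl.read_camera("top")["image"][200:340,260:440,::-1];b=ctrl.read_camera("side")["image"][190:330,220:400,::-1]
cv2.imwrite("pics/ts.png",cv2.resize(np.hstack([a,b]),(792,308),interpolation=cv2.INTER_CUBIC))
```

```text
t 6.5 pos [0.489  0.0456 0.0631] yaw 0.0561 F [ 0.4 -0.4 -2.5] open 0.215 ff 80.47778248786926
shift [ 0.011  -0.0005  0.0026] turn [-0.0001 -0.006  -0.0001]
```

View pics/ts.png

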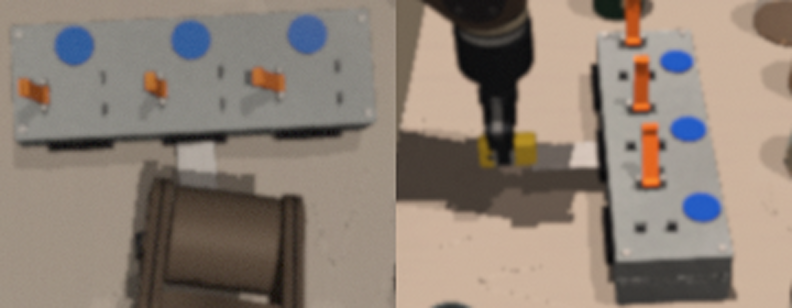

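The top view shows the blade (178–216) centred on the middle bezel (163–228), with the tip just inside and no force. I'll push in gently.

drive_tool([
  [[0,-0.004,0],[0,0,0.002],0.01],
  [[0,0,0],[0.004,0,0],0.01],
  [[0,0,0],[0.004,0,0],0.01],
  [[0,0,0],[0,0,0],0.01],
])

```text
time: 7.1
eef_pos: [0.4975, 0.0459, 0.0618]
tcp_rot: [1.0, 0.028, 0.002, 0.0]
contact_force: [-0.3, 0.3, -1.1]
opening: 0.214
finger_force: 80.8
```

drive_tool([
  [[0,0,0],[0.004,0,0],0.01],
  [[0,0,0],[0.004,0,0],0.01],
  [[0,0,0],[0,0,0],0.01],
])

```text
time: 7.48
eef_pos: [0.5046, 0.0464, 0.0613]
tcp_rot: [1.0, 0.028, 0.001, -0.0]
contact_force: [-2.2, -0.1, -0.7]
opening: 0.218
finger_force: 80.7
```

drive_tool([
  [[0,0,0],[0.003,0,0],0.01],
  [[0,0,0],[0.003,0,0],0.01],
  [[0,0,0],[0,0,0],0.01],
])

```text
time: 7.85
eef_pos: [0.505, 0.0469, 0.0597]
tcp_rot: [1.0, 0.028, -0.007, -0.0]
contact_force: [-15.3, -2.6, 7.2]
opening: 0.218
finger_force: 81.4
```

drive_tool([
  [[0,0,0],[0.003,0,0],0.01],
  [[0,0,0],[0,0,0],0.01],
])

```text
time: 8.1
eef_pos: [0.5055, 0.0481, 0.0594]
tcp_rot: [1.0, 0.029, -0.01, -0.001]
contact_force: [-23.3, 1.8, 13.2]
opening: 0.221
finger_force: 81.5
```

It jams 22 mm in with rising force, so the middle bay is occupied. I'll withdraw and move to the right bay.

drive_tool([
  [[0,0,0],[-0.015,0,0],0.01],
  [[0,0,0],[-0.02,0,0],0.01],
  [[0,0,0],[-0.012,0,0],0.01],
  [[0,0,0],[0,0,0],0.01],
])

```text
time: 8.6
eef_pos: [0.4665, 0.0442, 0.0615]
tcp_rot: [1.0, 0.028, 0.002, -0.0]
contact_force: [0.4, -0.0, -0.9]
opening: 0.214
finger_force: 79.3
```

drive_tool([
  [[0,0,0],[0,0.055,0],0.01],
  [[0,0,0],[0,0.055,0],0.01],
  [[0,0,0],[0,0,0],0.01],
  [[0,0,0],[0,0,0],0.01],
])

```text
time: 9.1
eef_pos: [0.4733, -0.0657, 0.0615]
tcp_rot: [1.0, 0.027, 0.002, -0.0]
contact_force: [0.5, 0.6, -3.4]
opening: 0.218
finger_force: 79.4
```

Run:
```python
from h import *
from plant import ctrl
plan([.5899-.115*.9984,-.0565-.115*.0562-.002,.0605],.0562)
c=ctrl.read_camera("wrist");im=c["image"]
g=im[:,:,::-1]
a=ctrl.read_camera("top")["image"][200:340,260:440,::-1]
cv2.imwrite("pics/ts2.png",np.hstack([cv2.resize(a,(400,311),interpolation=cv2.INTER_CUBIC),cv2.resize(g,(400,311))]))
```

```text
t 9.1 pos [ 0.4733 -0.0657  0.0615] yaw 0.0548 F [ 0.5  0.6 -3.4] open 0.218 ff 79.44465637207031
shift [ 0.0018 -0.0006  0.001 ] turn [-0.0002 -0.0034 -0.0014]
```

View pics/ts2.png

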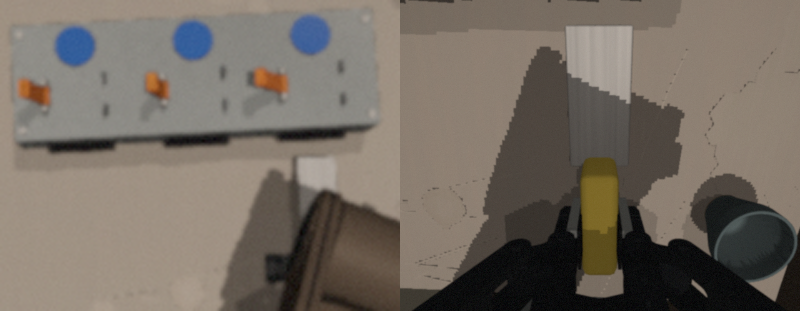

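The blade (295–337) sits slightly right of the right-hand bezel's centre (275–343), so I'll nudge it left 3 mm and insert.

drive_tool([
  [[0,-0.003,-0.001],[0,-0.003,0.001],0.01],
  [[0,0,0],[0.008,0,0],0.01],
  [[0,0,0],[0.008,0,0],0.01],
  [[0,0,0],[0.005,0,0],0.01],
  [[0,0,0],[0.005,0,0],0.01],
])

```text
time: 9.82
eef_pos: [0.4992, -0.061, 0.0604]
tcp_rot: [1.0, 0.028, -0.0, 0.0]
contact_force: [1.5, -0.5, -1.1]
opening: 0.218
finger_force: 79.4
```

drive_tool([
  [[0,0,0],[0.004,0,0],0.01],
  [[0,0,0],[0.004,0,0],0.01],
  [[0,0,0],[0,0,0],0.01],
])

```text
time: 10.2
eef_pos: [0.507, -0.0607, 0.0605]
tcp_rot: [1.0, 0.028, 0.0, 0.0]
contact_force: [0.5, -0.4, -1.1]
opening: 0.218
finger_force: 79.4
```

drive_tool([
  [[0,0,0],[0.004,0,0],0.01],
  [[0,0,0],[0.004,0,0],0.01],
  [[0,0,0],[0,0,0],0.01],
])

```text
time: 10.58
eef_pos: [0.5119, -0.06, 0.0594]
tcp_rot: [1.0, 0.029, -0.004, -0.0]
contact_force: [-7.8, -1.9, 2.2]
opening: 0.218
finger_force: 79.8
```

drive_tool([
  [[0,0,0],[0.004,0,0],0.01],
  [[0,0,0],[0,0,0],0.01],
])

```text
time: 10.82
eef_pos: [0.512, -0.0598, 0.059]
tcp_rot: [1.0, 0.029, -0.01, -0.001]
contact_force: [-22.5, -3.1, 12.8]
opening: 0.219
finger_force: 81.5
```

The right bay jams at the same depth, so the left bay is the empty one.

drive_tool([
  [[0,0,0],[-0.015,0,0],0.01],
  [[0,0,0],[-0.02,0,0],0.01],
  [[0,0,0],[-0.011,0,0],0.01],
  [[0,0,0],[0,0,0],0.01],
])

```text
time: 11.32
eef_pos: [0.4724, -0.0625, 0.0604]
tcp_rot: [1.0, 0.028, 0.0, -0.0]
contact_force: [-0.2, -0.0, -1.0]
opening: 0.222
finger_force: 79.4
```

drive_tool([
  [[0,0,0],[0,-0.055,0],0.01],
  [[0,0,0],[0,-0.055,0],0.01],
  [[0,0,0],[0,-0.055,0],0.01],
  [[0,0,0],[0,-0.055,0],0.01],
  [[0,0,0],[0,0,0],0.01],
])

```text
time: 11.95
eef_pos: [0.4606, 0.1605, 0.0608]
tcp_rot: [1.0, 0.031, 0.001, -0.0]
contact_force: [1.3, 0.1, -0.3]
opening: 0.22
finger_force: 79.5
```

Run:
```python
from h import *
from plant import ctrl
plan([.5775-.115*.9984,.1631-.115*.0562-.001,.0605],.0562)
c=ctrl.read_camera("top")
cv2.imwrite("pics/t3.png",cv2.resize(c["image"][220:320,240:350,::-1],None,fx=5,fy=5,interpolation=cv2.INTER_CUBIC))
```

```text
t 11.95 pos [0.4606 0.1605 0.0608] yaw 0.0625 F [ 1.3  0.1 -0.3] open 0.22 ff 79.46109652519226
shift [0.0018 0.0049 0.0003] turn [-0.0007 -0.0016  0.0063]
```

View pics/t3.png

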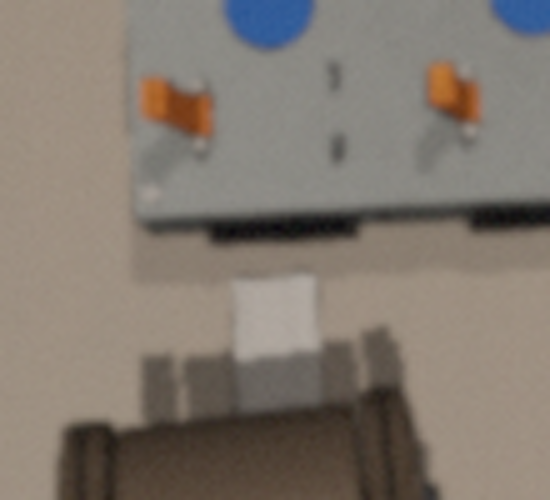

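The blade centre (277) is about 2.7 mm left of the left-hand bezel's centre (283). I'll shift it right and insert.

drive_tool([
  [[0,0,0.006],[0,0.0035,0],0.01],
  [[0,0,0],[0.008,0,0],0.01],
  [[0,0,0],[0.008,0,0],0.01],
  [[0,0,0],[0.006,0,0],0.01],
  [[0,0,0],[0.006,0,0],0.01],
])

```text
time: 12.62
eef_pos: [0.4891, 0.1548, 0.0604]
tcp_rot: [1.0, 0.025, -0.0, 0.0]
contact_force: [-0.1, -1.1, -1.2]
opening: 0.216
finger_force: 79.5
```

drive_tool([
  [[0,0,0],[0.005,0,0],0.01],
  [[0,0,0],[0.005,0,0],0.01],
  [[0,0,0],[0.005,0,0],0.01],
  [[0,0,0],[0,0,0],0.01],
])

```text
time: 13.12
eef_pos: [0.5038, 0.1559, 0.0605]
tcp_rot: [1.0, 0.025, 0.0, -0.0]
contact_force: [-0.1, 0.4, -1.7]
opening: 0.218
finger_force: 79.5
```

It has passed 22 mm without force, so this is the empty bay. I'll carry on to home.

drive_tool([
  [[0,0,0],[0.008,0,0],0.01],
  [[0,0,0],[0.008,0,0],0.01],
  [[0,0,0],[0.008,0,0],0.01],
  [[0,0,0],[0.008,0,0],0.01],
  [[0,0,0],[0,0,0],0.01],
])

```text
time: 13.75
eef_pos: [0.5362, 0.1574, 0.0606]
tcp_rot: [1.0, 0.025, 0.0, -0.0]
contact_force: [-0.3, 0.5, -1.6]
opening: 0.216
finger_force: 79.5
```

drive_tool([
  [[0,0,0],[0.004,0,0],0.01],
  [[0,0,0],[0.004,0,0],0.01],
  [[0,0,0],[0.004,0,0],0.01],
  [[0,0,0],[0,0,0],0.01],
])

```text
time: 14.25
eef_pos: [0.5459, 0.158, 0.06]
tcp_rot: [1.0, 0.025, -0.002, 0.0]
contact_force: [-4.5, -0.2, 1.9]
opening: 0.218
finger_force: 80.0
```

drive_tool([
  [[0,0,0],[-0.001,0,0],0.015],
  [[0,0,0],[0,0,0],0.03],
  [[0,0,0],[0,0,0],0.045],
  [[0,0,0],[0,0,0],0.045],
  [[0,0,0],[0,0,0],0.045],
])

```text
time: 14.88
eef_pos: [0.5468, 0.158, 0.0606]
tcp_rot: [1.0, 0.025, 0.0, -0.0]
contact_force: [-0.2, 0.3, 0.2]
opening: 0.523
finger_force: 0.0
```

drive_tool([
  [[0,0,0],[0,0,-0.02],0.045],
  [[0,0,0],[0,0,-0.05],0.045],
  [[0,0,0],[0,0,-0.055],0.01],
  [[0,0,0],[0,0,-0.025],0],
  [[0,0,0],[0,0,0],0],
])

```text
time: 15.5
eef_pos: [0.5482, 0.1582, 0.2149]
tcp_rot: [1.0, 0.025, 0.004, -0.0]
contact_force: [0.9, -0.3, -0.6]
opening: -0.0
finger_force: 0.0
```

Run:
```python
from h import *
from plant import ctrl
plan([.6237,.25,.2],.0562)
c=ctrl.read_camera("side");pickle.dump(c,open("s4.pkl","wb"))
a=cv2.resize(c["image"][160:330,220:380,::-1],(560,595),interpolation=cv2.INTER_CUBIC)
cv2.imwrite("pics/s4.png",a)
t=pickle.load(open("top0.pkl","rb"))
for n,p,z in (("tin",(198,250),.105),("tumbler",(203,333),.098)):print(n,ray(t,*p,z/2))
# hook1 angle from initial top picture: tip px
for th in (1.75,1.9,2.1):
    R=Ro.from_euler('z',.0562).as_matrix(); X=R@np.array([-.015,.14-.06*np.cos(th),.078+.06*np.sin(th)])+[.6466,.0568,0]
    print(th,X,"top",proj(t,X)-[240,220],"side",proj(c,X))
```

```text
t 15.5 pos [0.5482 0.1582 0.2149] yaw 0.0509 F [ 0.9 -0.3 -0.6] open -0.0 ff 0.0
shift [ 0.0799 -0.0878  0.0156] turn [-0.0004 -0.0081 -0.0053]
tin [0.61094629 0.36877898 0.0525    ]
tumbler [0.43934169 0.35258776 0.049     ]
1.75 [0.62315909 0.20641429 0.13703916] top [31.97662059 18.87842856] side [327.29548523 186.49503497]
1.9 [0.62267026 0.21510316 0.13477801] top [27.60830686 19.25856872] side [327.00761254 185.1156711 ]
2.1 [0.62205838 0.22597935 0.12979256] top [22.28987068 19.89775218] side [326.63689804 184.12642269]
```

View pics/s4.png

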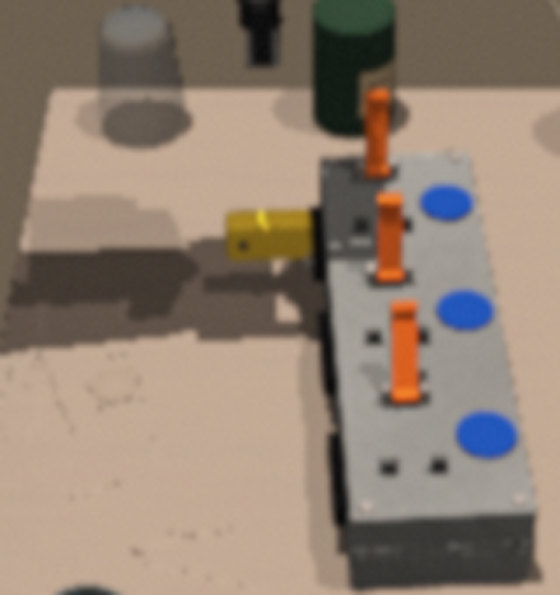

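The gauge is seated with its handle against the bezel. Hook 1 stands open at the rear. Next I'll bring the closed fingers to the left of hook 1.

drive_tool([
  [[0,-0.008,-0.005],[0.026,-0.033,0.005],0],
  [[0,0,0],[0.026,-0.033,0.005],0],
  [[0,0,0],[0.026,-0.033,0.005],0],
  [[0,0,0],[0,0,0],0],
])

```text
time: 16.05
eef_pos: [0.618, 0.2625, 0.1911]
tcp_rot: [1.0, 0.029, -0.007, 0.001]
contact_force: [0.3, -0.0, 0.7]
opening: -0.0
finger_force: 0.0
```

```bash
python3 -c "
from h import *
plan([.620,.262,.132],.0562)"
```

```text
t 16.05 pos [0.618  0.2625 0.1911] yaw 0.058 F [ 0.3 -0.   0.7] open -0.0 ff 0.0
shift [0.0027 0.0005 0.0591] turn [0.0008 0.0134 0.0018]
```

drive_tool([
  [[0,0.008,0],[0.002,0,0.03],0],
  [[0,0,0],[0,0,0.029],0],
  [[0,0,0],[0,0.015,0],0],
  [[0,0,0],[0,0.015,0],0],
  [[0,0,0],[0,0,0],0],
])

```text
time: 16.68
eef_pos: [0.6233, 0.2295, 0.1379]
tcp_rot: [1.0, 0.027, 0.001, -0.0]
contact_force: [0.3, 0.5, -0.2]
opening: 0.001
finger_force: 0.0
```

drive_tool([
  [[0,0,0],[0,0.012,0],0],
  [[0,0,0],[0,0.012,0],0],
  [[0,0,0],[0,0.012,0.002],0],
  [[0,0,0],[0,0,0],0],
])

```text
time: 17.18
eef_pos: [0.6241, 0.194, 0.1336]
tcp_rot: [1.0, 0.027, -0.0, 0.0]
contact_force: [0.7, 0.3, 0.4]
opening: 0.0
finger_force: 0.0
```

```bash
python3 -c "
from h import *
plan([.6245,.170,.0975],.0562)"
```

```text
t 17.18 pos [0.6241 0.194  0.1336] yaw 0.0546 F [0.7 0.3 0.4] open 0.0 ff 0.0
shift [-0.0009  0.0239  0.0361] turn [ 0.0006  0.001  -0.0016]
```

I've now viewed 11 pictures, one over the limit of 10. From here I'll check the hook numerically from pixel segmentation instead.

drive_tool([
  [[0,0,0],[0,0.014,0.009],0],
  [[0,0,0],[0,0.01,0.012],0],
  [[0,0,0],[0,0,0.01],0],
  [[0,0,0],[0,0,0.005],0],
  [[0,0,0],[0,0,0],0],
])

```text
time: 17.8
eef_pos: [0.6253, 0.1711, 0.0976]
tcp_rot: [1.0, 0.028, -0.001, 0.0]
contact_force: [-0.8, -1.3, 2.2]
opening: -0.003
finger_force: 1.0
```

drive_tool([
  [[0,0,0],[0,0,0.003],0],
  [[0,0,0],[0,0,0.003],0],
  [[0,0,0],[0,0,0],0],
])

```text
time: 18.18
eef_pos: [0.6256, 0.1712, 0.0972]
tcp_rot: [1.0, 0.029, -0.001, 0.001]
contact_force: [-11.5, -4.2, 23.0]
opening: 0.001
finger_force: 11.5
```

It bottoms out with the fingertip at z = 0.080, the height of a level bar. I'll lift off and check.

drive_tool([
  [[0,0,0],[0,0,-0.03],0],
  [[0,0,0],[0,0,-0.05],0],
  [[0,0,0],[-0.04,0,-0.04],0],
  [[0,0,0],[-0.06,0,0],0],
  [[0,0,0],[-0.05,0,0],0],
])

```text
time: 18.8
eef_pos: [0.4738, 0.1633, 0.2117]
tcp_rot: [1.0, 0.028, -0.0, -0.0]
contact_force: [-0.1, 0.0, 1.0]
opening: -0.0
finger_force: 0.0
```

Run:
```python
from h import *
from plant import ctrl
R=Ro.from_euler('z',.0562).as_matrix(); B=lambda x:R@np.array(x)+[.6466,.0568,0]
for n in("side","top"):
    c=ctrl.read_camera(n);h=cv2.cvtColor(c["image"],cv2.COLOR_RGB2HSV)
    m=cv2.inRange(h,(3,150,60),(16,255,255)); m2=np.zeros_like(m); 
    if n=="side": m2[160:300,300:360]=m[160:300,300:360]
    else: m2[215:260,262:420]=m[215:260,262:420]
    k,l,st,ce=cv2.connectedComponentsWithStats(m2)
    print(n,[st[i].tolist() for i in range(1,k) if st[i,4]>8])
    for th in(0,.1,.2): print(th,"hook1 hinge->tip",np.round(proj(c,B([-.015,.14,.0805])),1),np.round(proj(c,B([-.015,.14-.06*np.cos(th),.0805+.06*np.sin(th)])),1))
    y=cv2.inRange(h,(22,120,60),(35,255,255));y[:200 if n=="side" else 240]=0;y[320:]=0;y[:,:240]=0;y[:,340:]=0
    print("yellow bbox",cv2.boundingRect(y),"handle front top pred",np.round(proj(c,B([-.063,.11,.0695])),1),np.round(proj(c,B([-.123,.11,.0695])),1))
plan([.5,.1,.2],.05)
```

```text
side [[324, 207, 12, 34, 246], [332, 246, 8, 29, 212]]
0 hook1 hinge->tip [327.2 207.5] [329.1 223.2]
0.1 hook1 hinge->tip [327.2 207.5] [329.1 221.2]
0.2 hook1 hinge->tip [327.2 207.5] [329.2 219.1]
yellow bbox (285, 219, 25, 14) handle front top pred [308.5 219.3] [284.1 220.2]
top [[375, 231, 14, 10, 94], [326, 233, 9, 11, 65], [278, 239, 30, 8, 189]]
0 hook1 hinge->tip [279.8 242.8] [309.2 241.5]
0.1 hook1 hinge->tip [279.8 242.8] [309.  241.1]
0.2 hook1 hinge->tip [279.8 242.8] [308.4 240.7]
yellow bbox (293, 266, 11, 25) handle front top pred [295.7 266.1] [296.9 295.4]
t 18.9 pos [0.4701 0.1633 0.2092] yaw 0.0574 F [ 1.1  0.3 -0.7] open 0.002 ff 0.0
shift [0.0263 0.065  0.009 ] turn [-0.0002  0.0066  0.0074]
```

Run:
```python
from h import *
from plant import ctrl
c=ctrl.read_camera("side");im=c["image"]
s0=pickle.load(open("s4.pkl","rb"))["image"]
for r in range(203,228): print(r,[tuple(int(v) for v in im[r,x]) for x in (325,327,329)],'|',[int(s0[r,x][0])-int(s0[r,x][2]) for x in (325,327,329)])
```

```text
203 [(188, 166, 149), (182, 163, 146), (185, 165, 148)] | [96, 127, 139]
204 [(179, 164, 151), (172, 158, 147), (173, 160, 147)] | [98, 124, 135]
205 [(178, 160, 147), (177, 157, 145), (178, 158, 145)] | [98, 123, 130]
206 [(201, 155, 129), (208, 152, 123), (206, 152, 122)] | [101, 123, 139]
207 [(224, 141, 89), (235, 145, 82), (232, 144, 82)] | [109, 132, 156]
208 [(229, 125, 55), (241, 136, 50), (239, 135, 51)] | [112, 136, 161]
209 [(229, 116, 42), (242, 133, 43), (241, 132, 44)] | [98, 118, 133]
210 [(229, 117, 43), (243, 134, 43), (243, 137, 44)] | [65, 74, 79]
211 [(231, 120, 49), (244, 137, 44), (244, 138, 44)] | [28, 28, 26]
212 [(231, 126, 60), (244, 137, 45), (244, 137, 44)] | [8, 7, 9]
213 [(231, 131, 72), (244, 137, 43), (244, 136, 43)] | [6, 7, 15]
214 [(230, 135, 81), (244, 136, 43), (243, 134, 43)] | [6, 21, 55]
215 [(221, 129, 81), (244, 136, 43), (241, 134, 44)] | [4, 50, 125]
216 [(206, 121, 82), (243, 136, 44), (238, 132, 42)] | [4, 71, 176]
217 [(191, 116, 83), (240, 133, 43), (224, 115, 36)] | [5, 67, 176]
218 [(178, 112, 83), (236, 126, 41), (177, 83, 25)] | [5, 43, 137]
219 [(171, 111, 85), (234, 121, 38), (141, 60, 18)] | [5, 28, 100]
220 [(169, 115, 90), (234, 121, 41), (136, 57, 18)] | [5, 24, 94]
221 [(171, 120, 97), (235, 124, 43), (138, 58, 19)] | [6, 26, 97]
222 [(166, 116, 93), (235, 123, 45), (147, 63, 21)] | [5, 33, 106]
223 [(148, 99, 80), (222, 111, 42), (157, 67, 22)] | [4, 40, 120]
224 [(118, 80, 67), (187, 86, 35), (162, 68, 22)] | [4, 44, 131]
225 [(97, 76, 69), (146, 72, 40), (167, 70, 23)] | [5, 45, 138]
226 [(112, 104, 97), (134, 86, 68), (170, 72, 26)] | [4, 48, 143]
227 [(143, 138, 131), (143, 111, 98), (172, 75, 31)] | [7, 50, 144]
```

The hook-1 bar now ends at row 224 in the side view; the prediction for level is 223. Hooks 2 and 3 haven't moved, and the gauge is home. I'll hand the job in.

```bash
python3 -c "
from plant import ctrl
print(ctrl.sign_off())"
```

```text
the job is handed in; nothing more can be done
None
```

The left bay (bay 1) is the empty one: the gauge is fully home in it, its hook is down in its catch, the other two hooks still stand open, and the job is handed in after about 19 s on the robot's clock; I did view 11 pictures, one over the limit of 10.

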